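# Put the stray ticketing supplies back in their organiser pots

## Robot

A 6-joint arm with a two-finger parallel gripper is mounted at the origin on the work surface; the furniture and walls round the work are solid. World frame = base frame: x ahead of the robot, y to its left, z up, the work surface at z = 0. Lengths are in mm, angles in rad, forces in N, time in s.
With the tool pointing down it reaches from about 275 to 975 mm from the base axis. Payload 8.4 kg.
Tool frame: the origin (TCP) lies midway between the tips of the shut fingers; the grasp point (between the pads) lies 19 mm behind it (r.tcp_to_grasp is the distance from the TCP to the grasp point, in mm); z points along the fingers, y is the line along which they close (so a half turn about z gives the same grasp; the last joint's range is limited). The gripper opens to 92 mm and grips with 3 to 60 N. Pads are 20 mm wide; open, the fingers measure 128 mm over their backs; the gripper's body (75 mm by 189 mm) begins 69 mm behind the grasp point.
Start: joints at [1.283, 0.353, 1.633, -0, 1.155, -0.002], TCP at [176.202, 599.65, 214.583] pointing down, gripper open.
Joint ranges: [-2.63, 2.63], [-0.92, 2.1], [0.06, 2.66], [-1.3, 4.44], [0, 2.69], [-3.02, 3.02]. Speed limits (rad/s): [2.22, 2.22, 2.79, 3.14, 3.14, 3.14].

## Interface

Orientations are given as a unit quaternion [w, x, y, z].
In Python, from plant import r gives the robot as it stands. The module is installed in compiled form; this text tells all that it offers.
- The arm moves only by the tool apply_moves, never from a script. Its argument "steps" is a list that holds one entry, the list of rows, each a list of 4 numbers: the shift along the tool's x, y, z in cm, then the turn about the tool's z in rad. A call has 1 to 10 rows; each row is the pose to reach, as a shift and turn from the pose commanded when the call began, along the tool's axes at that moment; what a row does not reach only later rows make up. A row lasts 1/8 s, in which the tool goes at most 62.5 mm and 10.7 degrees, less where a joint would pass 70% of its speed; a pose out of reach is approached as far as the arm can. A call with a gripper value outside its range is refused whole. "hand" is the finger opening in cm, from 0 to 9.19, set as the call begins (left out, the last holds). The fingers move at their own pace and stop on an object; "grip_force" is the grip in N (left out, the last holds). Time passes only in rows, so rows that repeat a pose let the fingers close. It gives the time, the measured TCP pose, the force, the opening and the grip force at its end, in the units of the state.
- r.sense(): the state, without advancing time (a new reading comes with each control period).
- r.snapshot(name): name is "scene" or "top" or "wrist"; returns (picture, depth): 400x640x3 uint8, blue, green, red; 400x640 float32, mm along the optical axis (not along the pixel's ray), 0 where there is no reading.
- r.camera_params(name): a dict with "fx", "fy", "cx", "cy" (pixels), "R" (3x3) and "t" (3): a world point X has camera coordinates R X + t. Camera axes: x right, y down, z forward; pixel columns grow to the right and rows downward; lengths in mm; the calibration is good to about 2 mm. The wrist camera is an equidistant fisheye: a pixel r from the principal point sees the ray r / f radians off the axis. A picture is of the moment at which its call begins: read the wrist's pose just before it. camera_params takes no time and is no camera call; for the wrist camera it gives the pose at the moment of the call.
- r.hand_in(): hands the job in; it is judged then, once.
The state is a dict: "time": time; "qpos": joint angles; "joint_velocities": joint speeds; "joint_torque": joint torques, N m; "tcp_pos": TCP position; "eef_rot": TCP orientation; "ft_force": force on the tool from outside, world axes, zero at the start; "torque": the same for the moment, N m; "finger_gap": opening from 0.0 (shut) to 1.0 (fully open); "grasp_force": force on a finger pad.
Only numpy, scipy, OpenCV 4.12 (cv2) and the standard library are available. Lean on these libraries where they do the work, as an engineer would, in place of code of your own. Each camera call takes 0.05 s, during which the arm holds its last target. There are 200 camera calls.

## Task

Tidy the ticketing desk: put the five supplies that lie about back into the organiser pots moulded for them. The orange carton of paper clips goes in the orange bin, the blue carton of staples in the blue bin, the rubber stamp in the narrow black tray, the roll of labels in the round white tray and the glue stick in the green cup, each the right way up and sitting flat on the floor of its pot.

Things in the scene. Friction and masses are not known exactly. Their poses are not given: they have to be found in the camera images.
- clips_box: orange carton of paper clips, 50 (x) x 72 (y) x 20 (z) mm, lying flat and loose. Origin: centre of its underside; z up, y along its length. Either way round is right.
- staples_box: blue carton of staples, 36 (x) x 68 (y) x 22 (z) mm, lying flat and loose. Origin: centre of its underside; z up, y along its length. Either way round is right.
- rubber_stamp: rubber stamp standing loose on its sole: oblong wooden base 26 (x) x 62 (y) mm, 18 mm high, with a round black knob handle on a neck above its middle: neck 22 mm wide from 18 to 27 mm up, knob 28 mm in diameter from 27 to 58 mm up. Origin: centre of its underside; z up, y along its length. Either way round is right.
- label_roll: white roll of blank labels standing on its flat end, loose, 60 mm in diameter, 40 mm high. Origin: centre of its underside; z up.
- glue_stick: glue stick standing loose on its flat base, 27 mm in diameter, 100 mm high, with red, green and white bands. Origin: centre of its underside; z up.
- clips_bin: shallow orange oblong bin for the paper clips, fixed. Floor 58 (x) x 80 (y) mm inside, 6 mm above the worktop; walls 2.5 mm thick, rim 21 mm above the worktop, sloping outward up to the rim (mouth 68 x 90 mm); the middle 36 mm of both long walls is cut down to 10 mm above the worktop for the fingers. Origin: centre of its underside, on the worktop; z up, y along its length.
- staples_bin: shallow blue oblong bin for the staples, fixed. Floor 44 (x) x 76 (y) mm inside, 6 mm above the worktop; walls 2.5 mm thick, rim 21 mm above the worktop, sloping outward up to the rim (mouth 54 x 86 mm); the middle 36 mm of both long walls is cut down to 10 mm above the worktop for the fingers. Origin: centre of its underside, on the worktop; z up, y along its length.
- stamp_tray: narrow black oblong tray for the rubber stamp, fixed. Floor 33 (x) x 69 (y) mm inside, 6 mm above the worktop; walls 2.5 mm thick, rim 17 mm above the worktop, sloping outward up to the rim (mouth 42 x 78 mm). Origin: centre of its underside, on the worktop; z up, y along its length.
- roll_tray: shallow round white tray for the label roll, fixed. Floor about 69 mm in diameter inside, 6 mm above the worktop; wall 2.5 mm thick, rim 23 mm above the worktop, sloping outward to a mouth of about 79 mm. Origin: centre of its underside, on the worktop; z up.
- glue_cup: small round green cup for the glue stick, fixed. Floor about 35 mm in diameter inside, 6 mm above the worktop; wall 2.5 mm thick, rim 39 mm above the worktop, sloping outward to a mouth of about 45 mm. Origin: centre of its underside, on the worktop; z up.
Mind the look-alikes: they are no part of the job. Of the things that look like the staples_box, take the one that is farthest to the robot's left at the start.

How it is judged:
By the outcome, as a careful person would: the job done as asked, in the order asked, and still so for the second after the job is handed in, with the robot touching nothing.
It also fails if it takes over 122 s, if anything falls off the work surface, if the arm or the gripper's body presses on something with over 40 N, if the wrist force passes 120 N, or if a joint passes its speed limit or range.

## Working session

There is one attempt and no reset: what is moved stays moved. The work goes in short steps, Python scripts to look and compute and a tool call to move; the robot and the scene stay as the last step left them, time stands still between calls to the robot, and variables do not carry over. Pictures are saved under pics/ and viewed, at most 15 in all, crops included, and the job is handed in when it is done.

Besides the shell and the picture viewer there is one more tool, called after ">>>" as name(argument=value, ...) on one line, values as JSON. apply_moves: Moves the arm, as the interface text tells. Its arguments: {"type":"object","properties":{"steps":{"type":"array","items":{"type":"array","items":{"type":"array","items":{"type":"number"}}}},"hand":{"type":"number"},"grip_force":{"type":"number"}},"required":["steps"]}

```bash
mkdir -p pics
python3 - <<'E'
from plant import r
import cv2, numpy as np
s=r.sense(); print({k:np.round(v,3) for k,v in s.items()})
for n in ("scene","top","wrist"):
    p=r.camera_params(n); print(n,{k:np.round(v,3).tolist() for k,v in p.items()})
    im,d=r.snapshot(n); cv2.imwrite(f"pics/{n}0.png",im); np.savez(f"{n}0.npz",im=im,d=d,**p)
E
```

```text
{'time': np.float64(0.0), 'qpos': array([ 1.283,  0.354,  1.634, -0.   ,  1.155, -0.002]), 'joint_velocities': array([ 0.001, -0.001, -0.   ,  0.   ,  0.   , -0.   ]), 'joint_torque': array([ 4.0000e-03, -5.9385e+01, -3.3421e+01,  7.0000e-02,  2.3000e-02,
       -0.0000e+00]), 'tcp_pos': array([176.068, 599.186, 213.867]), 'eef_rot': array([-0.   ,  0.142,  0.99 , -0.001]), 'ft_force': array([ 1.116, -0.12 ,  0.676]), 'torque': array([-0.035, -0.025,  0.046]), 'grasp_force': np.float64(0.0), 'finger_gap': np.float64(0.999)}
scene {'fx': 437.938, 'fy': 437.938, 'cx': 315.201, 'cy': 201.744, 'R': [[0.453, -0.891, -0.014], [-0.569, -0.277, -0.774], [0.686, 0.359, -0.633]], 't': [-262.525, 258.659, 1043.898]}
top {'fx': 503.213, 'fy': 503.213, 'cx': 319.354, 'cy': 193.773, 'R': [[-0.013, -1.0, -0.013], [-0.994, 0.014, -0.111], [0.111, 0.011, -0.994]], 't': [-81.732, 408.008, 1360.795]}
wrist {'fx': 309.707, 'fy': 309.707, 'cx': 321.883, 'cy': 202.649, 'R': [[0.283, 0.959, -0.001], [0.922, -0.271, 0.275], [0.264, -0.079, -0.961]], 't': [-625.039, -30.736, 392.538]}
```

View pics/top0.png

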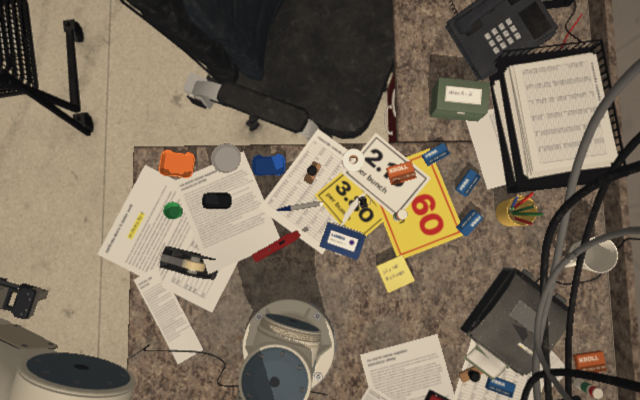

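View pics/scene0.png

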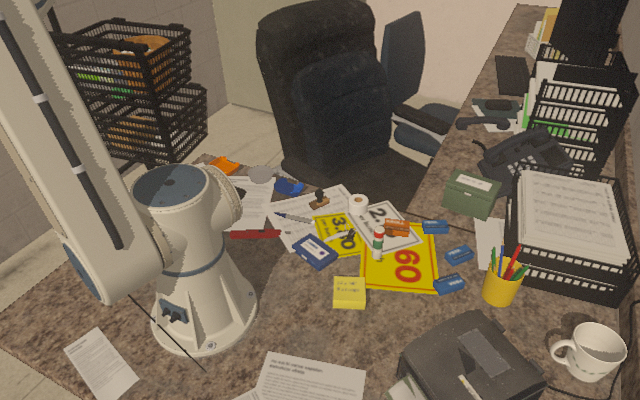

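The top view shows clips at (401,171), stamp (312,172), roll (353,160), glue (400,214). The blue cartons are at (435,154), (467,181) and (470,222), with a bigger dark "LUMIRA" box at (343,240). The pots are on the left: orange (178,163), white (226,158), blue (268,163), black (217,201), green (173,211).

```bash
cat > h.py <<'E'
import numpy as np, cv2
def load(n):
    return dict(np.load(n+'.npz'))
def dirs(c,px):
    px=np.atleast_2d(np.asarray(px,float)); x=(px[:,0]-c['cx'])/c['fx']; y=(px[:,1]-c['cy'])/c['fy']
    if c.get('fish'):
        th=np.hypot(x,y); k=np.where(th>1e-9,np.sin(th)/np.maximum(th,1e-9),1); v=np.c_[x*k,y*k,np.cos(th)]
    else: v=np.c_[x,y,np.ones_like(x)]
    return v@c['R'], -c['R'].T@c['t']
def onplane(c,px,z):
    d,o=dirs(c,px); return o+d*((z-o[2])/d[:,2])[:,None]
def atdepth(c,px):
    px=np.atleast_2d(px).astype(int); v,o=dirs(c,px)
    zc=v@c['R'].T[:,2]
    return o+v*(c['d'][px[:,1],px[:,0]]/zc)[:,None]
def cross(c1,p1,c2,p2):
    a,o=dirs(c1,p1);b,q=dirs(c2,p2);a=a[0]/np.linalg.norm(a);b=b[0]/np.linalg.norm(b)
    s=np.linalg.lstsq(np.c_[a,-b],q-o,rcond=None)[0]; A=o+a*s[0];B=q+b*s[1]
    return (A+B)/2,np.linalg.norm(A-B)
E
python3 - <<'E'
from h import *
t=load('top0')
im=t['im'][135:275,290:490]; cv2.imwrite('pics/topc.png',cv2.resize(im,None,fx=4,fy=4,interpolation=cv2.INTER_CUBIC))
pts=dict(orange=(401,171),stamp=(312,170),roll=(353,160),glue=(400,214),b1=(435,154),b2=(467,181),b3=(470,222),lum=(343,240),desk=(310,230),desk2=(425,260),obin=(178,163),wt=(226,158),bbin=(268,163),blk=(217,201),gr=(173,211),sticky=(395,273),oB=(590,360),bB=(500,385))
for k,p in pts.items(): print(k,atdepth(t,p).round(0)[0])
hsv=cv2.cvtColor(t['im'],cv2.COLOR_BGR2HSV)
m=cv2.inRange(hsv,(95,110,40),(125,255,255))
n,l,st,ce=cv2.connectedComponentsWithStats(m)
for i in range(1,n):
    if st[i,4]>80:
        ys,xs=np.where(l==i); P=atdepth(t,np.c_[xs,ys]); (c,sz,a)=cv2.minAreaRect(P[:,:2].astype(np.float32))
        print('blue',st[i],ce[i].round(),P[:,2].mean().round(),np.round(c),np.round(sz),round(a), hsv[l==i].mean(0).round())
E
```

```text
orange [ 466. -313.   24.]
stamp [468. -69.  57.]
roll [ 503. -183.    3.]
glue [ 343. -295.   99.]
b1 [ 513. -408.   23.]
b2 [ 437. -494.   18.]
b3 [ 324. -496.   23.]
lum [ 279. -150.   23.]
desk [308. -60.   6.]
desk2 [ 222. -374.    3.]
obin [501. 308.   8.]
wt [514. 174.   5.]
bbin [497.  55.  11.]
blk [392. 198.   9.]
gr [366. 320.   8.]
sticky [ 189. -288.   29.]
oB [ -44. -794.   21.]
bB [-104. -553.   27.]
blue [423 143  26  22 189] [436. 153.] 22.0 [ 514. -411.] [35. 67.] 28 [105. 145. 108.]
blue [252 154  33  22 607] [268. 165.] 15.0 [403. -28.] [323.  91.] 42 [109. 178. 108.]
blue [456 170  24  26 215] [468. 181.] 22.0 [ 434. -497.] [35. 69.] 52 [105. 146. 106.]
blue [457 210  26  26 216] [468. 224.] 23.0 [ 323. -495.] [37. 67.] 46 [105. 148. 104.]
blue [321 224  44  35 444] [342. 241.] 26.0 [ 275. -147.] [106.  71.] 71 [110. 127.  91.]
blue [486 378  29  19 196] [502. 386.] 23.0 [-107. -557.] [67. 33.] 69 [105. 150.  94.]
```

View pics/topc.png

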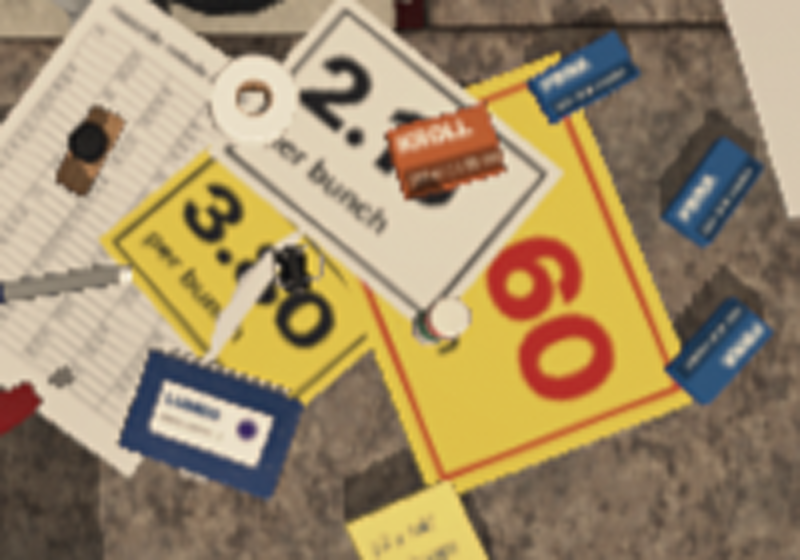

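View pics/wrist0.png

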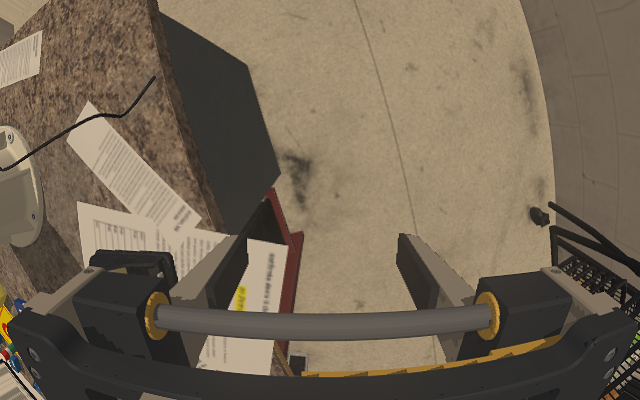

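In the enlarged crop, the PRIMA cartons at top-view pixels (435,154), (467,181) and (470,222) all measure about 36 x 68 mm. The LUMIRA box at (343,240) is 106 x 71 mm, so it isn't a carton of staples. The leftmost carton (largest y, -411) is the one at (435,154), so that is the one to take. Next I measure everything from the top view and check for obstacles.

```bash
cat > m.py <<'E'
from h import *
def comps(c,lo,hi,roi,amin,zpl=None,zr=None,extra=None):
    hsv=cv2.cvtColor(c['im'],cv2.COLOR_BGR2HSV); m=cv2.inRange(hsv,lo,hi)
    if extra: m|=cv2.inRange(hsv,*extra)
    k=np.zeros_like(m);x0,y0,x1,y1=roi;k[y0:y1,x0:x1]=1;m*=k
    m=cv2.morphologyEx(m,cv2.MORPH_CLOSE,np.ones((3,3)))
    n,l,st,ce=cv2.connectedComponentsWithStats(m); out=[]
    for i in range(1,n):
        if st[i,4]<amin: continue
        ct=max(cv2.findContours((l==i).astype(np.uint8),cv2.RETR_EXTERNAL,cv2.CHAIN_APPROX_NONE)[0],key=len)[:,0]
        P=onplane(c,ct,zpl)[:,:2].astype(np.float32); q,sz,a=cv2.minAreaRect(P)
        if sz[0]>sz[1]: a+=90
        ys,xs=np.where(l==i); z=atdepth(c,np.c_[xs,ys])[:,2]
        out.append((ce[i].round(1),st[i,4],np.round(q,1),np.round(sorted(sz),1),round((a)%180-90,1),np.percentile(z,[10,50,90]).round(0)))
    return out
E
python3 - <<'E'
from m import *
t=load('top0')
def s(n,*a,**k):
    for o in comps(t,*a,**k): print(n,*o)
s('clips',(3,120,90),(14,255,255),(380,155,425,190),60,zpl=20)
s('clipsB',(3,120,60),(14,255,255),(560,340,620,380),60,zpl=20)
s('staples',(95,110,40),(125,255,255),(420,140,452,170),60,zpl=22)
s('obin',(3,140,90),(20,255,255),(150,140,205,185),100,zpl=20)
s('bbin',(95,130,40),(125,255,255),(245,145,295,185),100,zpl=20)
s('green',(60,80,40),(90,255,255),(155,195,190,225),60,zpl=39)
s('blk',(0,0,0),(180,255,60),(198,185,236,215),100,zpl=17)
s('wt',(0,0,90),(180,40,190),(208,142,243,174),200,zpl=23)
s('knob',(0,0,0),(180,255,50),(305,162,322,182),20,zpl=50)
s('base',(8,90,40),(25,255,200),(300,155,325,190),20,zpl=18,extra=((0,0,0),(180,255,60)))
s('roll',(10,0,150),(40,60,255),(342,147,365,172),100,zpl=40)
# obstacles
ys,xs=np.mgrid[0:400:2,0:640:2]; px=np.c_[xs.ravel(),ys.ravel()];P=atdepth(t,px)
ok=(t['d'][px[:,1],px[:,0]]>0)&(P[:,2]>45); P=P[ok]
G={}
for p in P:
    if 200<p[0]<900 and -600<p[1]<500: k=(int(p[0]//60*60),int(p[1]//60*60)); G[k]=max(G.get(k,0),int(p[2]))
for k in sorted(G): print(k,G[k],end='; ')
E
```

```text
clips [401.9 172.2] 426 [ 468.3 -327.6] [ 52.8 105.7] -71.7 [16. 21. 25.]
clipsB [590.7 361.3] 541 [ -49.9 -793.9] [55.1 79.7] -82.1 [14. 21. 25.]
staples [436.2 153.4] 213 [ 513.5 -409.8] [35.2 69.1] -61.7 [19. 23. 26.]
obin [176.4 163.5] 844 [498.4 309.1] [74.2 96.9] 82.0 [ 4.  9. 22.]
bbin [268.3 164.8] 605 [490.9  54. ] [56.6 89.8] -88.1 [ 4.  9. 21.]
green [172.4 210.1] 224 [365.  311.8] [41.7 47. ] 45.2 [ 6. 12. 37.]
blk [216.5 200.5] 416 [392.9 197.1] [41.6 75.2] 89.2 [ 4.  9. 17.]
wt [225.9 157.8] 541 [510.9 172.6] [73.7 74.1] 84.6 [ 4.  8. 13.]
knob [311.6 170.2] 62 [468.8 -68.5] [21.7 21.9] -0.9 [52. 58. 61.]
base [311.8 172. ] 192 [468.4 -66.2] [27.4 58.7] -27.7 [16. 23. 60.]
roll [352.9 159.9] 515 [ 499.2 -180.7] [60.2 66.6] -1.0 [ 2. 38. 44.]
(180, -600) 90; (180, -360) 988; (180, -300) 1011; (180, 180) 74; (180, 240) 81; (180, 300) 60; (240, -360) 1045; (240, -300) 1094; (240, 180) 65; (240, 240) 68; (240, 300) 58; (300, -600) 146; (300, -360) 1017; (300, -300) 1115; (300, 300) 48; (360, -600) 149; (360, -240) 45; (420, -240) 46; (420, -180) 46; (420, -120) 62; (420, -60) 57; (480, -600) 82; (480, -240) 47; (480, -180) 47; (540, -600) 83; (600, -600) 132; (600, -540) 98; (600, -480) 99; (600, -420) 97; (660, -600) 140; (660, -540) 100; (660, -480) 98; (660, -420) 96; (720, -600) 138; (780, -600) 92; (780, -540) 58; (780, 120) 123; (780, 180) 131; (780, 240) 228; (780, 300) 275; (840, -600) 149; (840, -540) 138; (840, -480) 89; (840, 120) 134; (840, 180) 192; (840, 240) 275; (840, 300) 276; (840, 360) 267;
```

>>> apply_moves(steps=[[[-38.5, -37.7, 1.4, 1.286], [-38.5, -37.7, 1.4, 1.286], [-38.5, -37.7, 1.4, 1.286], [-38.5, -37.7, 1.4, 1.286], [-38.5, -37.7, 1.4, 1.286], [-38.5, -37.7, 1.4, 1.286], [-38.5, -37.7, 1.4, 1.286], [-38.5, -37.7, 1.4, 1.286], [-38.5, -37.7, 1.4, 1.286], [-38.5, -37.7, 1.4, 1.286]]])

```text
time: 1.4
tcp_pos: [440.1, 127.3, 200.4]
eef_rot: [0.0, 0.709, 0.705, -0.0]
ft_force: [-0.1, -0.3, -1.0]
finger_gap: 1.002
grasp_force: 0.0
```

>>> apply_moves(steps=[[[0, 0, 0, 0], [0, 0, 0, 0]]])

```text
time: 1.65
tcp_pos: [438.8, 130.2, 200.5]
eef_rot: [-0.0, 0.707, 0.707, -0.0]
ft_force: [-0.4, -0.2, 0.8]
finger_gap: 1.001
grasp_force: 0.0
```

```bash
cat >> h.py <<'E'
def snap(n,tag):
    from plant import r
    p=r.camera_params(n); im,d=r.snapshot(n); cv2.imwrite(f"pics/{tag}.png",im)
    if n=='wrist': p=dict(p,fish=1)
    np.savez(f"{tag}.npz",im=im,d=d,**p); return dict(np.load(f"{tag}.npz"))
def pose():
    from plant import r
    s=r.sense(); w,x,y,z=s['eef_rot']
    Y=np.array([2*(x*y-w*z),1-2*(x*x+z*z)])
    return s['tcp_pos'],np.arctan2(Y[1],Y[0]),s
def go(x,y,z,psi):
    "tool-axis shift (cm) and turn from the present pose"
    p,a,s=pose(); d=np.array([x,y])-p[:2]
    t=-(psi-a); t=(t+np.pi/2)%np.pi-np.pi/2
    print('now',p.round(1),'psi',round(a,3),'q',np.round(s['qpos'],2),'t',round(float(s['time']),2),'| go',np.round([(-np.sin(a)*d[0]+np.cos(a)*d[1])/10,(np.cos(a)*d[0]+np.sin(a)*d[1])/10,(p[2]-z)/10,t],3))
E
python3 - <<'E'
from h import *
go(440,130,200,0)
w=snap('wrist','w1')
t=load('top0')
for n,px in dict(boxl=(431,112),boxr=(488,118),boxm=(460,119),boxl2=(434,84)).items(): print(n,atdepth(t,px).round())
E
```

```text
now [438.8 130.2 200.5] psi 0.0 q [0.29 0.11 1.99 0.   1.04 0.28] t 1.65 | go [-0.024  0.122  0.052  0.   ]
boxl [[ 633. -403.   19.]]
boxr [[ 617. -565.    4.]]
boxm [[ 615. -486.    6.]]
boxl2 [[ 718. -417.    6.]]
```

View pics/w1.png

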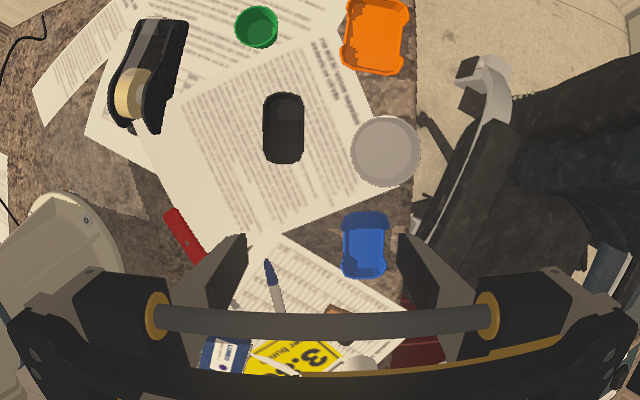

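Wrist view: orange bin (375,37), green cup (256,27), black tray (283,128), white tray (385,151), blue bin (366,246), all five fully visible. Now I measure them on their rim planes and cross the centres with the top view.

Run:
```python
from m import *
t=load('top0'); w=load('w1')
A=dict(obin=((3,140,90),(20,255,255),(330,0,415,80),300,21,(150,140,205,185)),
 bbin=((95,130,40),(125,255,255),(330,205,397,285),300,21,(245,145,295,185)),
 green=((60,80,30),(90,255,255),(225,0,285,55),200,39,(155,195,190,225)),
 blk=((0,0,0),(180,255,70),(255,85,312,172),300,17,(198,185,236,215)),
 wt=((0,0,90),(180,35,175),(345,108,425,194),300,23,(208,142,243,174)))
for n,(lo,hi,rw,am,z,rt) in A.items():
    a=max(comps(w,lo,hi,rw,am,zpl=z),key=lambda o:o[1]); b=max(comps(t,lo,hi,rt,60,zpl=z),key=lambda o:o[1])
    # two-view height of the rim: project each rect centre back
    def ray(c,o,z): 
        O=-c['R'].T@c['t']; P=np.r_[o[2],z]; return O,P-O
    O1,d1=ray(w,a,z);O2,d2=ray(t,b,z); s=np.linalg.lstsq(np.c_[d1,-d2],O2-O1,rcond=None)[0]
    print(n,'W',*a[2:],'T',*b[2:5],'X',(O1+d1*s[0]).round(1),np.linalg.norm(O1+d1*s[0]-O2-d2*s[1]).round(1))
ys,xs=np.mgrid[70:125,425:495]; P=atdepth(t,np.c_[xs.ravel(),ys.ravel()]); P=P[(P[:,2]>85)&(P[:,2]<110)]
print(cv2.boxPoints(cv2.minAreaRect(P[:,:2].astype(np.float32))),np.percentile(P[:,2],[10,50,90,99]))
```

```text
obin W [498.5 307.5] [74.5 96.8] 81.6 [ 6.  7. 21.] T [498.2 308.8] [74.1 96.9] 82.0 X [489.4 292.4  74.7] 0.8
bbin W [492.2  51.4] [58.6 90.7] 89.8 [ 6.  7. 22.] T [490.8  53.9] [56.5 89.7] -88.1 X [491.5  53.4  25.4] 1.5
green W [366.7 311.1] [48.3 49.9] 85.8 [ 7. 19. 40.] T [365.  311.8] [41.7 47. ] 45.2 X [365.5 312.9  33.3] 0.7
blk W [393.5 196.3] [47.4 82.3] 89.5 [ 6.  8. 19.] T [392.9 198.5] [41.6 77.9] 89.2 X [393.9 196.4  20.5] 1.9Traceback (most recent call last):
  File "<stdin>", line 9, in <module>
ValueError: max() iterable argument is empty
```

Run:
```python
from m import *
t=load('top0'); w=load('w1')
def byz(c,roi,z0,z1,zpl):
    x0,y0,x1,y1=roi; ys,xs=np.mgrid[y0:y1,x0:x1]; px=np.c_[xs.ravel(),ys.ravel()]; P=atdepth(c,px); k=(P[:,2]>z0)&(P[:,2]<z1)
    return px[k],P[k]
px,P=byz(t,(382,156,420,190),13,35,20); R=onplane(t,px,20)[:,:2].astype(np.float32); print('clips',cv2.minAreaRect(R),np.median(P[:,2]))
px,P=byz(t,(425,70,495,125),85,110,97); print('box',cv2.boxPoints(cv2.minAreaRect(P[:,:2].astype(np.float32))).round(),np.percentile(P[:,2],[10,50,90,99]))
px,P=byz(w,(340,105,430,198),16,30,23); h=cv2.convexHull(P[:,:2].astype(np.float32)); print('wt',cv2.minEnclosingCircle(h),cv2.fitEllipse(h),np.percentile(P[:,2],90))
go(470,-290,130,0.26)
```

```text
clips ((464.2727966308594, -313.62646484375), (50.70497512817383, 73.66280364990234), 15.239459037780762) 21.3584277098754
box [[ 602. -534.]
 [ 694. -547.]
 [ 712. -411.]
 [ 620. -398.]] [88.93534634 92.62370371 96.18686194 98.96792   ]
wt ((512.147705078125, 169.79022216796875), 42.42038345336914) ((512.0792846679688, 169.94947814941406), (83.54106140136719, 84.12557983398438), 57.45796203613281) 24.459832576801308
now [438.9 130.3 200.6] psi 0.001 q [0.29 0.11 1.99 0.   1.04 0.28] t 1.7 | go [-42.031   3.09    7.057  -0.259]
```

>>> apply_moves(steps=[[[-44.4, 2.5, 10, -0.266], [-44.4, 2.5, 10, -0.266], [-44.4, 2.5, 10, -0.266], [-44.4, 2.5, 10, -0.266], [-44.4, 2.5, 10, -0.266], [-44.4, 2.5, 10, -0.266], [-44.4, 2.5, 10, -0.266], [-44.4, 2.5, 10, -0.266], [-44.4, 2.5, 10, -0.266], [-44.4, 2.5, 10, -0.266]]])

```text
time: 2.95
tcp_pos: [463.9, -313.2, 100.6]
eef_rot: [-0.0, 0.607, 0.795, 0.0]
ft_force: [-0.1, 0.2, -0.9]
finger_gap: 1.003
grasp_force: 0.0
```

Run:
```python
from m import *
w=snap('wrist','w2')
for o in comps(w,(3,110,70),(14,255,255),(230,120,400,290),400,zpl=20): print(*o)
ys,xs=np.mgrid[100:290,200:440]; px=np.c_[xs.ravel(),ys.ravel()]; P=atdepth(w,px); k=(P[:,2]>12)&(P[:,2]<30)
cc=cv2.connectedComponentsWithStats(k.reshape(xs.shape).astype(np.uint8)); i=cc[1].ravel()==1+np.argmax(cc[2][1:,4])
print(cv2.minAreaRect(P[i][:,:2].astype(np.float32)),np.median(P[i][:,2]))
go(464.3,-313.6,7,0.266)
```

```text
[322.  210.5] 4536 [ 469.1 -325.3] [ 53.5 100.5] -72.3 [20. 21. 22.]
((465.2677307128906, -315.2707824707031), (50.601139068603516, 73.05744934082031), 14.885088920593262) 21.348675003799286
now [ 464.  -313.1  100.8] psi 0.266 q [-0.6   0.39  1.87  0.    0.88 -0.86] t 3.0 | go [-0.056  0.013  9.379  0.   ]
```

View pics/w2.png

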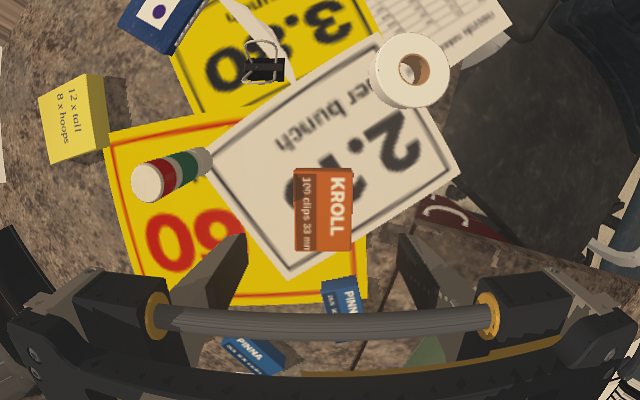

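The wrist view shows the clips carton at (322,210) between the fingers, and both views agree on (465,-315) with its top at 21 mm. Next I descend, grip and lift.

>>> apply_moves(steps=[[[-0.15, 0.0, 5, 0], [-0.15, 0.0, 7.5, 0], [-0.15, 0.0, 9.0, 0], [-0.15, 0.0, 9.4, 0], [-0.15, 0.0, 9.4, 0]]])

```text
time: 3.62
tcp_pos: [464.8, -316.0, 7.2]
eef_rot: [0.0, 0.607, 0.794, 0.0]
ft_force: [-0.6, 0.8, 0.3]
finger_gap: 0.998
grasp_force: 0.0
```

>>> apply_moves(steps=[[[0, 0, 0, 0], [0, 0, 0, 0], [0, 0, 0, 0], [0, 0, 0, 0], [0, 0, 0, 0], [0, 0, 0, 0], [0, 0, 0, 0]]], hand=3.5, grip_force=20)

```text
time: 4.5
tcp_pos: [464.3, -316.1, 6.7]
eef_rot: [0.0, 0.607, 0.794, -0.0]
ft_force: [-0.7, -0.1, 3.0]
finger_gap: 0.543
grasp_force: 20.0
```

>>> apply_moves(steps=[[[0, 0, -2, 0], [0, 0, -6, 0], [0, 0, -10, 0], [0, 0, -10, 0]]])

```text
time: 5.0
tcp_pos: [466.0, -317.2, 109.3]
eef_rot: [0.003, 0.607, 0.794, 0.0]
ft_force: [0.2, 0.0, -0.2]
finger_gap: 0.546
grasp_force: 20.0
```

```bash
python3 -c "
from h import *
go(498.4,308.2,60,np.radians(-8.2))
w=snap('wrist','w3')"
```

```text
now [ 466.  -317.2  109.3] psi 0.265 q [-0.6   0.38  1.86  0.    0.9  -0.87] t 5.0 | go [59.508 19.51   4.931  0.408]
```

>>> apply_moves(steps=[[[59.5, 19.5, 0, 0.408], [59.5, 19.5, 0, 0.408], [59.5, 19.5, 0, 0.408], [59.5, 19.5, 0, 0.408], [59.5, 19.5, 0, 0.408], [59.5, 19.5, 0, 0.408], [59.5, 19.5, 0, 0.408], [59.5, 19.5, 0, 0.408], [59.5, 19.5, 0, 0.408], [59.5, 19.5, 0, 0.408]]])

```text
time: 6.3
tcp_pos: [495.0, 302.1, 104.7]
eef_rot: [-0.0, 0.756, 0.655, -0.001]
ft_force: [1.9, 0.2, -0.5]
finger_gap: 0.544
grasp_force: 20.0
```

>>> apply_moves(steps=[[[0, 0, 3, 0], [0, 0, 5, 0], [0, 0, 5, 0], [0, 0, 5, 0]]])

```text
time: 6.8
tcp_pos: [496.1, 300.3, 56.3]
eef_rot: [-0.0, 0.756, 0.655, -0.0]
ft_force: [-0.8, 0.4, 0.0]
finger_gap: 0.545
grasp_force: 20.0
```

Run:
```python
from m import *
w=snap('wrist','w4')
go(498.4,308.2,13,np.radians(-8.2))
cv2.imwrite('pics/w4c.png',cv2.resize(w['im'][100:340,200:440],None,fx=2.5,fy=2.5))
```

```text
now [496.5 300.5  56.9] psi -0.143 q [0.54 0.48 1.85 0.   0.81 0.69] t 6.85 | go [ 0.794  0.082  4.388 -0.   ]
```

View pics/w4c.png

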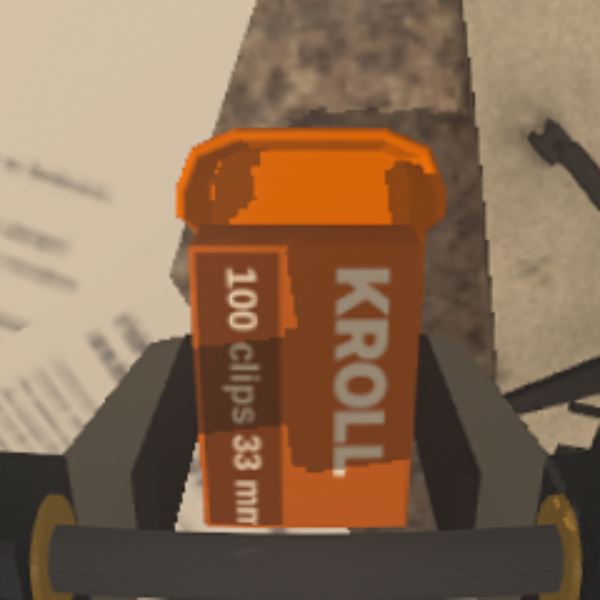

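The wrist crop shows the carton square to the orange bin and about 8 mm short along tool x (bin rim at crop (178–445,130), carton (190–425,225–525)). I correct for that, lower and release.

>>> apply_moves(steps=[[[0.7, 0.1, 0, 0], [0.7, 0.1, 2.5, 0], [0.7, 0.1, 3.7, 0], [0.7, 0.1, 4.3, 0], [0.7, 0.1, 4.3, 0], [0.7, 0.1, 4.3, 0]]])

```text
time: 7.6
tcp_pos: [498.5, 307.6, 14.1]
eef_rot: [0.0, 0.756, 0.655, 0.0]
ft_force: [0.8, 0.6, -0.5]
finger_gap: 0.543
grasp_force: 20.0
```

>>> apply_moves(steps=[[[0, 0, 0, 0], [0, 0, 0, 0], [0, 0, 0, 0], [0, 0, 0, 0]]], hand=7)

```text
time: 8.1
tcp_pos: [498.2, 307.3, 13.6]
eef_rot: [0.0, 0.756, 0.655, 0.0]
ft_force: [-0.3, -0.4, -0.6]
finger_gap: 0.763
grasp_force: 0.0
```

>>> apply_moves(steps=[[[0, 0, -3, 0], [0, 0, -9, 0], [0, 0, -12, 0], [0, 0, -12, 0], [0, 0, -12, 0]]])

```text
time: 8.72
tcp_pos: [497.5, 306.9, 132.6]
eef_rot: [-0.0, 0.756, 0.655, -0.001]
ft_force: [-0.2, 0.0, -0.7]
finger_gap: 0.759
grasp_force: 0.0
```

Run:
```python
from m import *
w=snap('wrist','w5')
ys,xs=np.mgrid[100:300,200:440]; px=np.c_[xs.ravel(),ys.ravel()]; P=atdepth(w,px); k=(P[:,2]>23)&(P[:,2]<33)
cc=cv2.connectedComponentsWithStats(k.reshape(xs.shape).astype(np.uint8)); i=cc[1].ravel()==1+np.argmax(cc[2][1:,4])
print(cv2.minAreaRect(P[i][:,:2].astype(np.float32)),np.percentile(P[i][:,2],[5,50,95]))
go(513.5,-409.8,100,0.494)
```

```text
((498.7221984863281, 307.9913024902344), (72.3790054321289, 50.371009826660156), 81.51815032958984) [26.12724525 27.35381821 28.51521386]
now [497.3 306.8 132.1] psi -0.143 q [0.55 0.38 1.79 0.   0.97 0.69] t 8.78 | go [-70.697  11.819   3.215  -0.637]
```

>>> apply_moves(steps=[[[-70.7, 11.8, 1, -0.637], [-70.7, 11.8, 1, -0.637], [-70.7, 11.8, 1, -0.637], [-70.7, 11.8, 1, -0.637], [-70.7, 11.8, 1, -0.637], [-70.7, 11.8, 1, -0.637], [-70.7, 11.8, 1, -0.637], [-70.7, 11.8, 1, -0.637], [-70.7, 11.8, 1, -0.637], [-70.7, 11.8, 1, -0.637]]])

```text
time: 10.02
tcp_pos: [510.9, -307.6, 123.3]
eef_rot: [-0.001, 0.513, 0.858, 0.0]
ft_force: [0.8, 0.1, 0.1]
finger_gap: 0.764
grasp_force: 0.0
```

```bash
python3 -c "
from h import *
go(513.5,-409.8,100,0.494)"
```

```text
now [ 510.9 -307.6  123.3] psi 0.494 q [-0.54  0.41  1.77  0.    0.96 -1.04] t 10.03 | go [-9.126 -4.618  2.325 -0.   ]
```

>>> apply_moves(steps=[[[-9.1, -4.6, 2.3, 0], [-9.1, -4.6, 2.3, 0], [-9.1, -4.6, 2.3, 0], [-9.1, -4.6, 2.3, 0]]])

```text
time: 10.52
tcp_pos: [513.8, -406.7, 100.6]
eef_rot: [-0.001, 0.513, 0.858, 0.0]
ft_force: [0.4, 0.7, 0.8]
finger_gap: 0.76
grasp_force: 0.0
```

```bash
cat >> m.py <<'E'
def byz(c,roi,z0,z1,near=None):
    "biggest blob between two heights: pixel centre, min-area rectangle, heights"
    x0,y0,x1,y1=roi; ys,xs=np.mgrid[y0:y1,x0:x1]; px=np.c_[xs.ravel(),ys.ravel()]; P=atdepth(c,px); k=(P[:,2]>z0)&(P[:,2]<z1)
    cc=cv2.connectedComponentsWithStats(k.reshape(xs.shape).astype(np.uint8),connectivity=4); i=cc[1].ravel()==1+np.argmax(cc[2][1:,4]); P=P[i]
    h=cv2.convexHull(P[:,:2].astype(np.float32)); q,s,a=cv2.minAreaRect(h)
    if s[0]>s[1]: a+=90
    print('px',px[i].mean(0).round(),'centre',np.round(q,1),'size',np.round(s,1),'long axis',round(a%180-90,1),'z',np.percentile(P[:,2],[5,50,95]).round(1),'circle',np.round(np.r_[cv2.minEnclosingCircle(h)[0],cv2.minEnclosingCircle(h)[1]],1))
E
python3 - <<'E'
from m import *
w=snap('wrist','w6')
byz(w,(270,130,375,290),13,32)
go(513.5,-409.8,10,0.494)
cv2.imwrite('pics/w6c.png',cv2.resize(w['im'][100:340,120:520],None,fx=2,fy=2))
E
```

```text
px [320. 214.] centre [ 514.9 -412. ] size [36.5 68.6] long axis -61.3 z [21.9 23.3 24.4] circle [ 515.1 -412.    38.3]
now [ 514.2 -406.4  101.2] psi 0.494 q [-0.67  0.52  1.65  0.    0.97 -1.17] t 10.57 | go [-0.27  -0.222  9.116  0.   ]
```

View pics/w6c.png

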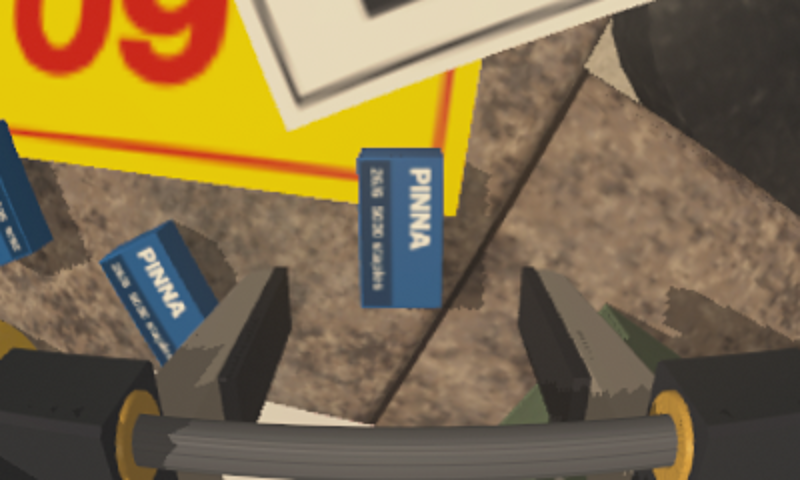

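The crop confirms the target: the carton at crop (400,230), about wrist (320,214), is the leftmost of the three PRIMA/PINNA cartons and sits centred between the fingers. It measures 36.5 x 68.6 mm with its top at 22 mm. Now I grip it.

>>> apply_moves(steps=[[[-0.3, -0.2, 5, 0], [-0.3, -0.2, 7.5, 0], [-0.3, -0.2, 8.8, 0], [-0.3, -0.2, 9.2, 0], [-0.3, -0.2, 9.2, 0]]])

```text
time: 11.2
tcp_pos: [514.9, -411.4, 10.8]
eef_rot: [0.001, 0.513, 0.859, -0.0]
ft_force: [0.6, -0.9, 0.1]
finger_gap: 0.762
grasp_force: 0.0
```

>>> apply_moves(steps=[[[0, 0, 0, 0], [0, 0, 0, 0], [0, 0, 0, 0], [0, 0, 0, 0], [0, 0, 0, 0], [0, 0, 0, 0], [0, 0, 0, 0]]], hand=2.4)

```text
time: 12.08
tcp_pos: [514.4, -411.5, 10.3]
eef_rot: [0.0, 0.513, 0.859, -0.0]
ft_force: [-0.8, 0.4, 4.6]
finger_gap: 0.387
grasp_force: 20.0
```

>>> apply_moves(steps=[[[0, 0, -2, 0], [0, 0, -6, 0], [0, 0, -10, 0], [0, 0, -10, 0], [0, 0, -10, 0]]])

```text
time: 12.7
tcp_pos: [514.0, -411.2, 110.0]
eef_rot: [-0.0, 0.513, 0.859, 0.0]
ft_force: [-0.3, 1.8, -1.5]
finger_gap: 0.39
grasp_force: 20.0
```

```bash
python3 -c "
from h import *
go(491.5,52.5,60,0)"
```

```text
now [ 514.  -411.2  110. ] psi 0.494 q [-0.68  0.51  1.64  0.    0.99 -1.17] t 12.7 | go [41.889 20.004  5.005  0.494]
```

>>> apply_moves(steps=[[[41.9, 20, 0, 0.49], [41.9, 20, 0, 0.49], [41.9, 20, 0, 0.49], [41.9, 20, 0, 0.49], [41.9, 20, 0, 0.49], [41.9, 20, 0, 0.49], [41.9, 20, 0, 0.49], [41.9, 20, 0, 0.49], [41.9, 20, 0, 0.49], [41.9, 20, 4, 0.49]]])

```text
time: 13.95
tcp_pos: [493.7, 52.0, 70.9]
eef_rot: [0.001, 0.705, 0.709, 0.002]
ft_force: [-0.1, 0.0, -2.0]
finger_gap: 0.385
grasp_force: 20.0
```

>>> apply_moves(steps=[[[0, 0, 0, 0], [0, 0, 0, 0]]])

```text
time: 14.2
tcp_pos: [491.7, 51.4, 70.3]
eef_rot: [-0.0, 0.706, 0.708, -0.0]
ft_force: [0.5, 0.1, -0.6]
finger_gap: 0.392
grasp_force: 20.0
```

Run:
```python
from m import *
w=snap('wrist','w7')
go(491.5,52.5,17,0.01)
cv2.imwrite('pics/w7c.png',cv2.resize(w['im'][100:340,200:440],None,fx=2.5,fy=2.5))
byz(w,(200,90,440,240),60,100)
for o in comps(w,(100,170,60),(118,255,255),(200,90,440,300),300,zpl=21): print(*o)
```

```text
now [492.2  51.7  70.8] psi 0.003 q [ 0.1   0.35  2.03 -0.    0.76  0.1 ] t 14.25 | go [ 0.085 -0.072  5.377 -0.007]
px [322. 217.] centre [491.3  73. ] size [60.2 24.6] long axis 0.4 z [65.4 83.2 84.3] circle [491.4  61.8  30.1]
[333.5 185.1] 783 [500.1  80.3] [17.1 37.5] -9.8 [ 6.  7. 13.]
```

View pics/w7c.png

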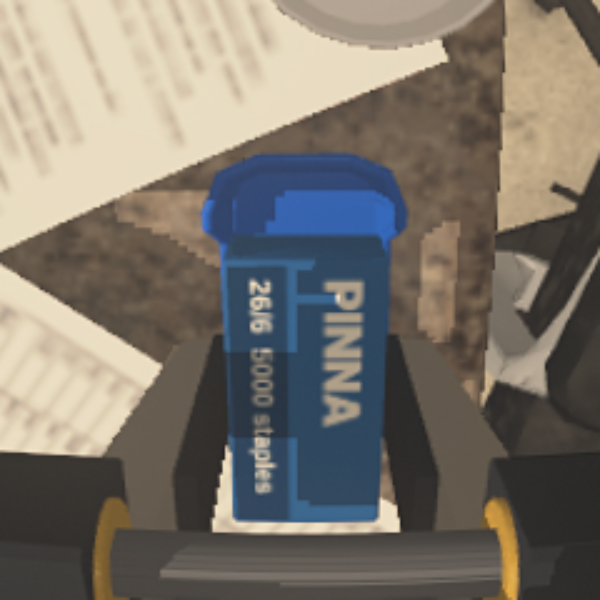

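The crop shows the staples carton square over the blue bin (rim at crop (205–405,160), carton (225–385,240–520)). I lower and release.

>>> apply_moves(steps=[[[0.1, 0, 2, 0], [0.1, 0, 4, 0], [0.1, 0, 5.0, 0], [0.1, 0, 5.35, 0], [0.1, 0, 5.35, 0], [0.1, 0, 5.35, 0]]])

```text
time: 15.0
tcp_pos: [492.2, 53.3, 17.1]
eef_rot: [0.0, 0.706, 0.709, 0.0]
ft_force: [-0.0, -0.1, -1.2]
finger_gap: 0.391
grasp_force: 20.0
```

>>> apply_moves(steps=[[[0, 0, 0, 0], [0, 0, 0, 0], [0, 0, 0, 0], [0, 0, 0, 0]]], hand=5.6)

```text
time: 15.5
tcp_pos: [491.7, 53.3, 16.6]
eef_rot: [0.0, 0.706, 0.709, 0.0]
ft_force: [0.3, -0.2, -0.0]
finger_gap: 0.609
grasp_force: 0.0
```

>>> apply_moves(steps=[[[0, 0, -3, 0], [0, 0, -9, 0], [0, 0, -12, 0], [0, 0, -12, 0], [0, 0, -12, 0]]])

```text
time: 16.12
tcp_pos: [491.1, 53.2, 135.7]
eef_rot: [-0.0, 0.706, 0.709, -0.0]
ft_force: [-0.2, -0.6, 0.3]
finger_gap: 0.608
grasp_force: 0.0
```

Run:
```python
from m import *
w=snap('wrist','w8')
byz(w,(200,100,440,300),23,33)
go(468.5,-67,130,np.radians(62.3))
```

```text
px [323. 200.] centre [491.9  53.2] size [36.  67.7] long axis -89.0 z [28.1 29.4 30.6] circle [492.   52.9  37.3]
now [490.8  53.2 135.3] psi 0.004 q [ 0.1   0.25  1.98 -0.    0.91  0.1 ] t 16.18 | go [-12.012  -2.275   0.526  -1.083]
```

>>> apply_moves(steps=[[[-12, -2.3, 0.5, -1.083], [-12, -2.3, 0.5, -1.083], [-12, -2.3, 0.5, -1.083], [-12, -2.3, 0.5, -1.083], [-12, -2.3, 0.5, -1.083], [-12, -2.3, 0.5, -1.083], [-12, -2.3, 0.5, -1.083], [-12, -2.3, 0.5, -1.083]]])

```text
time: 17.18
tcp_pos: [468.7, -66.7, 130.7]
eef_rot: [-0.001, 0.242, 0.97, -0.0]
ft_force: [-0.0, 0.2, 0.0]
finger_gap: 0.608
grasp_force: 0.0
```

Run:
```python
from m import *
w=snap('wrist','w9')
byz(w,(230,100,400,290),50,66); byz(w,(230,100,400,290),12,26)
go(468.5,-67,26,np.radians(62.3))
cv2.imwrite('pics/w9c.png',cv2.resize(w['im'][100:340,160:480],None,fx=2.5,fy=2.5))
```

```text
px [320. 211.] centre [469.1 -68.5] size [27.2 27.8] long axis -89.1 z [50.8 57.5 59.2] circle [469.6 -68.5  14.2]
px [278. 117.] centre [380.4 -63.7] size [14.8 66. ] long axis -82.9 z [12.8 15.4 17.2] circle [382.3 -63.5  33.3]
now [468.8 -66.7 130.9] psi 1.084 q [-0.14  0.23  2.03  0.    0.89 -1.23] t 17.23 | go [ 1.4000e-02 -4.5000e-02  1.0493e+01 -4.0000e-03]
```

View pics/w9c.png

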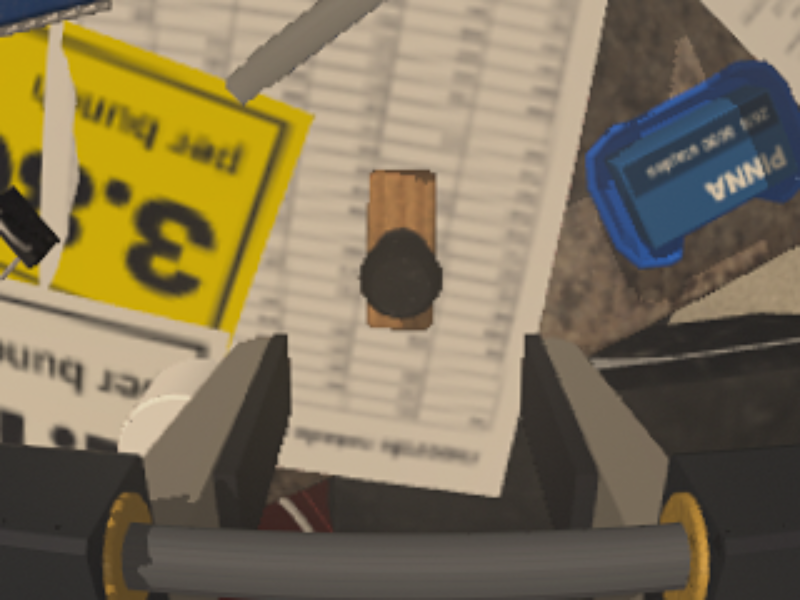

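The crop shows the stamp knob at crop (400,275), base upright and aligned with the tool. The knob is at (469.3,-68.5) with its top at 57.5 mm. Now I grip the knob.

>>> apply_moves(steps=[[[-0.1, -0.1, 5, 0], [-0.1, -0.1, 8.5, 0], [-0.1, -0.1, 10, 0], [-0.1, -0.1, 10.4, 0], [-0.1, -0.1, 10.4, 0]]])

```text
time: 17.85
tcp_pos: [470.3, -68.2, 28.2]
eef_rot: [0.0, 0.24, 0.971, 0.0]
ft_force: [0.5, 0.2, 1.1]
finger_gap: 0.607
grasp_force: 0.0
```

>>> apply_moves(steps=[[[0, 0, 0, 0], [0, 0, 0, 0], [0, 0, 0, 0], [0, 0, 0, 0], [0, 0, 0, 0], [0, 0, 0, 0]]], hand=1.5)

```text
time: 18.6
tcp_pos: [469.9, -68.3, 27.9]
eef_rot: [0.0, 0.24, 0.971, -0.0]
ft_force: [-0.7, -0.5, 5.8]
finger_gap: 0.288
grasp_force: 20.0
```

>>> apply_moves(steps=[[[0, 0, -2, 0], [0, 0, -5, 0], [0, 0, -7, 0], [0, 0, -7, 0], [0, 0, -7, 0]]])

```text
time: 19.23
tcp_pos: [469.0, -68.0, 96.8]
eef_rot: [-0.0, 0.24, 0.971, -0.0]
ft_force: [0.2, -0.3, -1.2]
finger_gap: 0.287
grasp_force: 20.0
```

```bash
python3 -c "
from h import *
go(393.2,197.2,75,-0.01)"
```

```text
now [469.  -68.   96.8] psi 1.087 q [-0.15  0.28  2.05  0.    0.81 -1.23] t 19.23 | go [19.05  19.951  2.176  1.097]
```

>>> apply_moves(steps=[[[19.05, 19.95, 0, 1.097], [19.05, 19.95, 0, 1.097], [19.05, 19.95, 0, 1.097], [19.05, 19.95, 0, 1.097], [19.05, 19.95, 0, 1.097], [19.05, 19.95, 0, 1.097], [19.05, 19.95, 0, 1.097], [19.05, 19.95, 2, 1.097], [19.05, 19.95, 2, 1.097], [19.05, 19.95, 2, 1.097]]])

```text
time: 20.48
tcp_pos: [393.5, 196.9, 77.3]
eef_rot: [-0.0, 0.711, 0.704, -0.001]
ft_force: [-0.3, -0.4, -1.0]
finger_gap: 0.286
grasp_force: 20.0
```

Run:
```python
from m import *
w=snap('wrist','w10')
go(393.2,197.2,35,-0.01)
cv2.imwrite('pics/w10c.png',cv2.resize(w['im'][100:340,200:440],None,fx=2.5,fy=2.5))
```

```text
now [393.8 197.   77.6] psi -0.01 q [0.46 0.27 2.13 0.   0.74 0.47] t 20.52 | go [ 0.02  -0.06   4.256 -0.   ]
```

View pics/w10c.png

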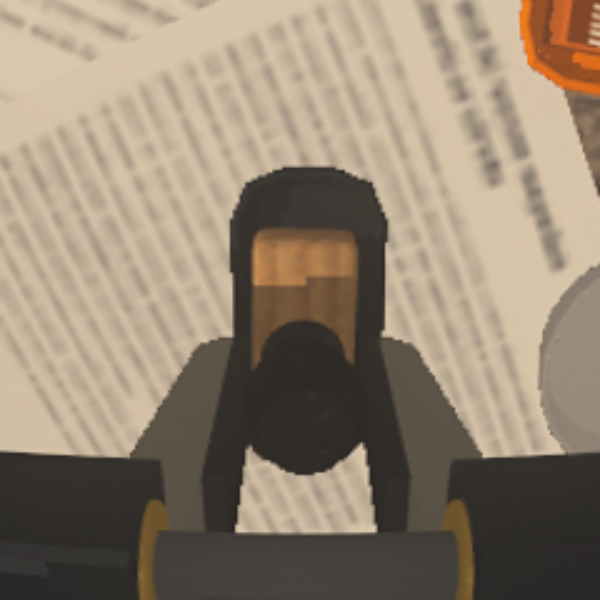

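The crop shows the stamp aligned over the black tray and about 1–2 mm to its left (base (250–357), tray (233–385)). I nudge, lower and release.

>>> apply_moves(steps=[[[0, 0.1, 2, 0], [0, 0.1, 3.5, 0], [0, 0.1, 4.1, 0], [0, 0.1, 4.3, 0], [0, 0.1, 4.3, 0], [0, 0.1, 4.3, 0]]])

```text
time: 21.28
tcp_pos: [395.1, 197.2, 34.9]
eef_rot: [0.0, 0.711, 0.704, 0.0]
ft_force: [-0.3, 0.3, -0.9]
finger_gap: 0.287
grasp_force: 20.0
```

>>> apply_moves(steps=[[[0, 0, 0, 0], [0, 0, 0, 0], [0, 0, 0, 0], [0, 0, 0, 0]]], hand=5.5)

```text
time: 21.78
tcp_pos: [394.8, 197.1, 34.6]
eef_rot: [0.0, 0.711, 0.704, 0.0]
ft_force: [0.1, 0.1, 0.6]
finger_gap: 0.596
grasp_force: 0.0
```

>>> apply_moves(steps=[[[0, 0, -3, 0], [0, 0, -7, 0], [0, 0, -10, 0], [0, 0, -10, 0], [0, 0, -10, 0]]], hand=5.5)

```text
time: 22.4
tcp_pos: [394.3, 196.9, 133.9]
eef_rot: [-0.0, 0.711, 0.704, -0.0]
ft_force: [0.0, 0.2, -0.8]
finger_gap: 0.6
grasp_force: 0.0
```

Run:
```python
from m import *
w=snap('wrist','w11')
byz(w,(230,100,400,290),50,75); byz(w,(230,100,400,300),17,29)
w2=load('w2'); t=load('top0')
byz(w2,(350,20,460,120),33,47); byz(t,(338,142,368,178),33,50)
go(500,-182,130,0)
```

```text
px [322. 209.] centre [394.1 198.1] size [28.1 28.3] long axis -41.6 z [55.6 63.4 65.3] circle [394.  197.7  14.9]
px [322. 198.] centre [394.1 195.8] size [83.7 48.2] long axis 89.0 z [17.7 19.1 20.4] circle [393.9 195.8  42.7]
px [412.  70.] centre [ 500.1 -182.4] size [59.8 59.8] long axis -38.3 z [39.  40.9 42.1] circle [ 500.3 -182.2   30.5]
px [353. 159.] centre [ 499.1 -180.3] size [58.6 58.1] long axis 48.0 z [36.1 40.8 46.1] circle [ 499.9 -181.1   30.3]
now [394.1 196.7 133.5] psi -0.01 q [ 0.46  0.17  2.09 -0.    0.88  0.47] t 22.45 | go [-3.7764e+01  1.0969e+01  3.5300e-01 -1.0000e-02]
```

The stamp is seated (knob top at 63.4 mm, centred). Next is the roll, measured at (500,-182) with its top at 41 mm in both views.

>>> apply_moves(steps=[[[-37.8, 11, 0, 0], [-37.8, 11, 0, 0], [-37.8, 11, 0, 0], [-37.8, 11, 0, 0], [-37.8, 11, 0, 0], [-37.8, 11, 0, 0], [-37.8, 11, 1, 0], [-37.8, 11, 2, 0], [-37.8, 11, 3, 0], [-37.8, 11, 3, 0]]], hand=9)

```text
time: 23.7
tcp_pos: [499.8, -180.2, 103.3]
eef_rot: [-0.001, 0.71, 0.704, -0.001]
ft_force: [-0.2, -0.5, -0.6]
finger_gap: 0.985
grasp_force: 0.0
```

Run:
```python
from m import *
w=snap('wrist','w12')
byz(w,(240,110,400,300),33,47)
go(500,-182,22,-0.01)
```

```text
px [323. 216.] centre [ 500.1 -181.6] size [59.6 59. ] long axis 89.2 z [39.2 40.9 42. ] circle [ 500.2 -181.8   30.4]
now [ 500.4 -180.5  104. ] psi -0.008 q [-0.35  0.35  1.93  0.    0.87 -0.34] t 23.75 | go [-1.510e-01 -4.000e-02  8.202e+00  2.000e-03]
```

>>> apply_moves(steps=[[[-0.1, 0, 4, 0], [-0.1, 0, 6.5, 0], [-0.1, 0, 7.9, 0], [-0.1, 0, 8.2, 0], [-0.1, 0, 8.2, 0]]])

```text
time: 24.38
tcp_pos: [501.5, -183.0, 23.2]
eef_rot: [0.0, 0.711, 0.704, 0.0]
ft_force: [-0.5, -0.5, 0.0]
finger_gap: 0.981
grasp_force: 0.0
```

>>> apply_moves(steps=[[[0, 0, 0, 0], [0, 0, 0, 0], [0, 0, 0, 0], [0, 0, 0, 0], [0, 0, 0, 0], [0, 0, 0, 0]]], hand=4.8)

```text
time: 25.12
tcp_pos: [501.1, -183.1, 22.8]
eef_rot: [0.0, 0.711, 0.704, 0.0]
ft_force: [-0.3, -0.1, 5.6]
finger_gap: 0.646
grasp_force: 20.0
```

>>> apply_moves(steps=[[[0, 0, -2, 0], [0, 0, -5, 0], [0, 0, -8, 0], [0, 0, -8, 0], [0, 0, -8, 0]]])

```text
time: 25.75
tcp_pos: [500.4, -182.8, 101.6]
eef_rot: [-0.0, 0.711, 0.704, -0.0]
ft_force: [0.4, 0.3, -1.0]
finger_gap: 0.649
grasp_force: 20.0
```

```bash
python3 -c "
from h import *
go(512.1,170.2,75,-0.01)"
```

```text
now [ 500.4 -182.8  101.6] psi -0.01 q [-0.35  0.35  1.93  0.    0.86 -0.34] t 25.75 | go [35.307  0.821  2.662  0.   ]
```

>>> apply_moves(steps=[[[35.2, 0.8, 0, 0], [35.2, 0.8, 0, 0], [35.2, 0.8, 0, 0], [35.2, 0.8, 0, 0], [35.2, 0.8, 0, 0], [35.2, 0.8, 0, 0], [35.2, 0.8, 1, 0], [35.2, 0.8, 3, 0], [35.2, 0.8, 3, 0], [35.2, 0.8, 3, 0]]])

```text
time: 27.0
tcp_pos: [512.3, 168.0, 72.2]
eef_rot: [-0.0, 0.711, 0.703, -0.001]
ft_force: [0.2, 0.9, -1.2]
finger_gap: 0.647
grasp_force: 20.0
```

Run:
```python
from m import *
w=snap('wrist','w13')
byz(w,(240,80,400,300),75,100)
go(512.1,169.2,29.5,-0.01)
cv2.imwrite('pics/w13c.png',cv2.resize(w['im'][100:340,200:440],None,fx=2.5,fy=2.5))
```

```text
px [322. 252.] centre [515.3 173.2] size [69.8 63.6] long axis 35.4 z [79.5 90.2 92.4] circle [511.7 178.2  43.3]
now [512.6 168.2  72.6] psi -0.011 q [ 0.31  0.4   1.93 -0.    0.81  0.33] t 27.05 | go [ 9.800e-02 -5.500e-02  4.312e+00 -1.000e-03]
```

View pics/w13c.png

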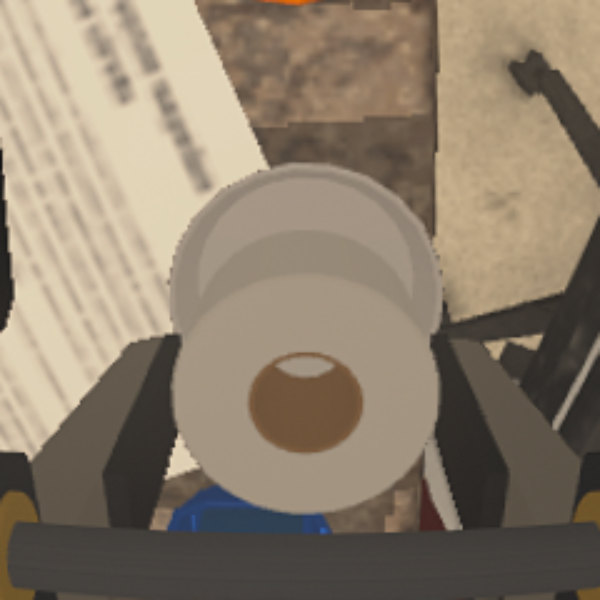

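The roll is centred laterally over the white tray (roll 173–440, tray 170–441 in the crop). I lower, release and retreat.

>>> apply_moves(steps=[[[0.1, 0, 2, 0], [0.1, 0, 3.5, 0], [0.1, 0, 4.1, 0], [0.1, 0, 4.35, 0], [0.1, 0, 4.35, 0], [0.1, 0, 4.35, 0]]])

```text
time: 27.8
tcp_pos: [512.8, 170.0, 29.4]
eef_rot: [0.0, 0.711, 0.704, 0.0]
ft_force: [-0.9, 0.3, -1.2]
finger_gap: 0.645
grasp_force: 20.0
```

>>> apply_moves(steps=[[[0, 0, 0, 0], [0, 0, 0, 0], [0, 0, 0, 0], [0, 0, 0, 0]]], hand=8.8)

```text
time: 28.3
tcp_pos: [512.6, 169.9, 29.1]
eef_rot: [0.0, 0.711, 0.704, 0.0]
ft_force: [0.6, -0.3, -0.1]
finger_gap: 0.956
grasp_force: 0.0
```

>>> apply_moves(steps=[[[0, 0, -3, 0], [0, 0, -8, 0], [0, 0, -12, 0], [0, 0, -14, 0], [0, 0, -14, 0]]])

```text
time: 28.92
tcp_pos: [513.5, 170.2, 170.5]
eef_rot: [0.001, 0.711, 0.704, 0.001]
ft_force: [-0.6, -1.5, -0.2]
finger_gap: 0.958
grasp_force: 0.0
```

Run:
```python
from m import *
w=snap('wrist','w14')
byz(w,(230,100,410,300),35,60); byz(w,(230,90,410,300),18,30)
byz(load('top0'),(385,195,420,230),85,115); byz(load('w2'),(120,140,215,210),85,115)
go(343,-295,150,-0.3)
```

```text
px [321. 194.] centre [512.9 171.7] size [59.7 59.9] long axis -88.5 z [42.8 46.9 48.1] circle [512.9 171.3  30.4]
px [304. 279.] centre [491.6  63.6] size [48.6 35.4] long axis 89.2 z [22.6 29.1 29.9] circle [492.7  63.7  29.2]
px [402. 214.] centre [ 344.4 -300.1] size [25.1 25.2] long axis -48.9 z [ 93.4 100.7 105.5] circle [ 343.8 -300.7   13.7]
px [152. 180.] centre [ 345.6 -301.2] size [26.3 26.7] long axis -84.3 z [ 87.8 100.5 101.8] circle [ 345.6 -301.4   13.9]
now [512.7 169.9 169.2] psi -0.01 q [ 0.32  0.27  1.86 -0.    1.01  0.33] t 28.98 | go [-46.661 -16.503   1.916   0.29 ]
```

>>> apply_moves(steps=[[[-47.2, -16.3, 0, 0], [-47.2, -16.3, 0, 0], [-47.2, -16.3, 0, 0], [-47.2, -16.3, 0, 0], [-47.2, -16.3, 0, 0], [-47.2, -16.3, 0, 0], [-47.2, -16.3, 0, 0], [-47.2, -16.3, 1, 0], [-47.2, -16.3, 2, 0], [-47.2, -16.3, 2, 0]]], hand=6.5)

```text
time: 30.22
tcp_pos: [343.5, -299.3, 147.2]
eef_rot: [-0.002, 0.711, 0.703, 0.0]
ft_force: [0.3, 0.6, 0.6]
finger_gap: 0.71
grasp_force: 0.0
```

Run:
```python
from m import *
w=snap('wrist','w15')
byz(w,(240,110,400,330),90,110); byz(w,(240,110,400,330),20,110)
go(345,-301,45,-0.01)
```

```text
px [324. 224.] centre [ 344.4 -301. ] size [25.9 26.6] long axis -0.0 z [ 94.9 100.7 101.8] circle [ 344.6 -301.4   13.7]
px [324. 215.] centre [ 344.4 -301. ] size [25.9 26.7] long axis -0.6 z [ 33.2 100.  101.7] circle [ 344.6 -301.4   13.7]
now [ 344.2 -299.1  147.9] psi -0.01 q [-0.72  0.18  2.05  0.    0.92 -0.71] t 30.27 | go [-0.19   0.078 10.288  0.   ]
```

>>> apply_moves(steps=[[[-0.2, 0, 1, 0], [-0.2, 0, 5, 0], [-0.2, 0, 8.5, 0], [-0.2, 0, 10, 0], [-0.2, 0, 10.2, 0], [-0.2, 0, 10.2, 0]]])

```text
time: 31.02
tcp_pos: [345.4, -302.7, 47.8]
eef_rot: [0.001, 0.71, 0.704, 0.0]
ft_force: [-0.4, -1.0, 0.0]
finger_gap: 0.705
grasp_force: 0.0
```

>>> apply_moves(steps=[[[0, 0, 0, 0], [0, 0, 0, 0], [0, 0, 0, 0], [0, 0, 0, 0], [0, 0, 0, 0], [0, 0, 0, 0], [0, 0, 0, 0]]], hand=1.5)

```text
time: 31.9
tcp_pos: [344.8, -302.5, 47.2]
eef_rot: [0.0, 0.711, 0.704, -0.0]
ft_force: [-0.7, 0.3, 4.1]
finger_gap: 0.283
grasp_force: 20.0
```

>>> apply_moves(steps=[[[0, 0, -2, 0], [0, 0, -6, 0], [0, 0, -10, 0], [0, 0, -11, 0], [0, 0, -11, 0], [0, 0, -11, 0]]])

```text
time: 32.65
tcp_pos: [344.1, -301.8, 155.6]
eef_rot: [-0.001, 0.711, 0.704, -0.0]
ft_force: [1.0, -0.4, -0.6]
finger_gap: 0.284
grasp_force: 20.0
```

```bash
python3 -c "
from h import *
go(366,311.5,120,-0.01)"
```

```text
now [ 344.1 -301.8  155.6] psi -0.01 q [-0.72  0.17  2.04  0.    0.94 -0.71] t 32.65 | go [61.35   1.579  3.564 -0.   ]
```

>>> apply_moves(steps=[[[30, 7, 0, 0], [30, 7, 0, 0], [30, 7, 0, 0], [30, 7, 0, 0], [30, 7, 0, 0], [61.2, 1.6, 0, 0], [61.2, 1.6, 0, 0], [61.2, 1.6, 0, 0], [61.2, 1.6, 0, 0], [61.2, 1.6, 0, 0]]])

```text
time: 33.9
tcp_pos: [366.3, 306.9, 155.7]
eef_rot: [-0.0, 0.711, 0.704, -0.001]
ft_force: [0.7, 0.1, 0.0]
finger_gap: 0.285
grasp_force: 20.0
```

>>> apply_moves(steps=[[[0, 0, 3, 0], [0, 0, 5.5, 0], [0, 0, 5.5, 0], [0, 0, 5.5, 0]]])

```text
time: 34.4
tcp_pos: [367.6, 305.1, 102.0]
eef_rot: [-0.0, 0.711, 0.703, -0.0]
ft_force: [0.3, -0.3, 1.2]
finger_gap: 0.285
grasp_force: 20.0
```

Run:
```python
from m import *
w=snap('wrist','w16')
for o in comps(w,(60,80,30),(90,255,255),(200,60,440,300),100,zpl=39): print(*o)
go(366,311.5,54,-0.01)
cv2.imwrite('pics/w16c.png',cv2.resize(w['im'][80:320,200:440],None,fx=2.5,fy=2.5))
```

```text
[327.8 197.7] 523 [365.7 317.1] [39.8 48.3] 11.7 [ 8. 36. 41.]
now [368.  305.3 102.5] psi -0.01 q [0.69 0.28 2.04 0.   0.82 0.7 ] t 34.45 | go [ 0.616 -0.204  4.847 -0.   ]
```

View pics/w16c.png

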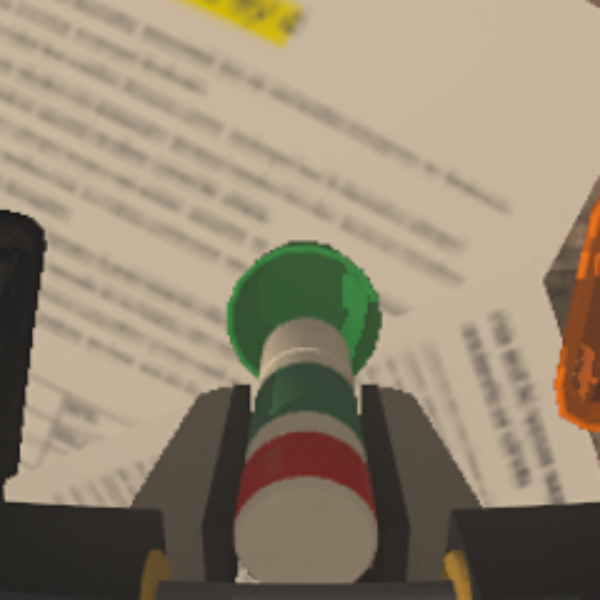

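The crop shows the glue stick's base (centre column 305) in line with the green cup (centre column 304.5), 5–6 mm short along tool x. I correct, lower and release.

>>> apply_moves(steps=[[[0.5, -0.1, 0, 0], [0.5, -0.1, 1, 0], [0.5, -0.1, 3, 0], [0.5, -0.1, 4.3, 0], [0.5, -0.1, 4.85, 0], [0.5, -0.1, 4.85, 0], [0.5, -0.1, 4.85, 0]]])

```text
time: 35.33
tcp_pos: [366.8, 310.4, 53.7]
eef_rot: [0.0, 0.711, 0.704, 0.0]
ft_force: [0.0, -0.5, -0.6]
finger_gap: 0.283
grasp_force: 20.0
```

```bash
python3 -c "
from h import *
go(366,310.4,53.4,-0.01); print(pose()[2]['ft_force'])"
```

```text
now [366.8 310.4  53.7] psi -0.01 q [ 0.7   0.36  2.07 -0.    0.71  0.71] t 35.33 | go [-0.001 -0.08   0.028 -0.   ]
[ 0.0369588  -0.47960439 -0.6074736 ]
```

>>> apply_moves(steps=[[[0, 0, 0.03, 0], [0, 0, 0.03, 0], [0, 0, 0.03, 0], [0, 0, 0.03, 0], [0, 0, 0.03, 0]]], hand=6.5)

```text
time: 35.95
tcp_pos: [366.6, 310.3, 53.2]
eef_rot: [0.0, 0.711, 0.704, -0.0]
ft_force: [0.7, 0.2, -0.3]
finger_gap: 0.706
grasp_force: 0.0
```

>>> apply_moves(steps=[[[0, 0, -3, 0], [0, 0, -8, 0], [0, 0, -13, 0], [0, 0, -16, 0], [-20, 0, -16, 0], [-20, 0, -16, 0], [-20, 0, -16, 0], [-20, 0, -16, 0], [-20, 0, -16, 0]]])

```text
time: 37.08
tcp_pos: [364.9, 110.0, 213.4]
eef_rot: [0.0, 0.711, 0.703, 0.0]
ft_force: [1.1, -0.9, -0.7]
finger_gap: 0.707
grasp_force: 0.0
```

Run:
```python
from m import *
w=snap('wrist','w17'); t=snap('top','t17')
for n,roi,z in (('clips',(330,0,430,120),(24,32)),('glue',(190,0,330,150),(85,120)),('knob',(230,60,350,200),(52,70)),('roll',(340,80,440,220),(40,52)),('staples',(330,180,420,300),(25,34))):
    print(n,end=' '); byz(w,roi,*z)
cv2.imwrite('pics/w17b.png',w['im'])
print(pose()[0],pose()[2]['time'])
```

```text
clips px [420.  25.] centre [482.6 305.6] size [66.9 25.5] long axis 87.5 z [25.8 27.3 28.8] circle [485.7 305.7  34.4]
glue px [320.   3.] centre [364.1 300. ] size [ 5.2 19.8] long axis -14.5 z [ 87.1  95.7 105.9] circle [364.6 302.3   9.9]
knob px [343. 108.] centre [387.1 197.9] size [28.9 14.9] long axis 89.6 z [55.4 62.8 65.2] circle [392.9 197.9  14.5]
roll px [433. 134.] centre [490.9 171.1] size [53.6 18.6] long axis 89.5 z [41.8 46.8 48.1] circle [499.7 171.   26.8]
staples px [414. 228.] centre [479.9  51.9] size [15.5 69.3] long axis -84.8 z [27.5 29.2 30.5] circle [480.4  52.   34.8]
[364.97210839 111.21905529 213.33601804] 37.175
```

View pics/w17b.png

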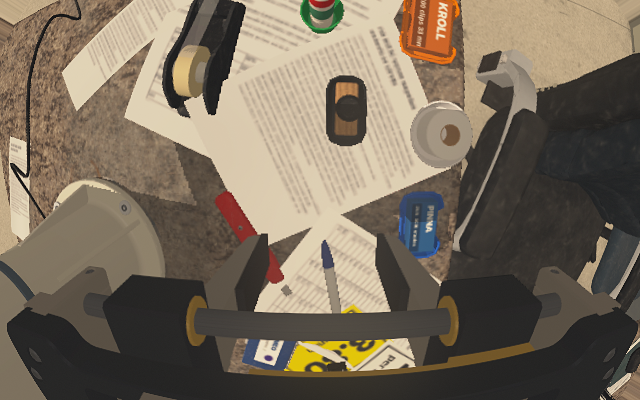

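The picture shows all five in their pots: clips (430,30), glue (322,8), stamp (346,108), roll (440,134), staples (420,226). I check the glue stick's top with the overhead camera, then hand in.

Run:
```python
from m import *
t=load('t17')
for n,roi,z in (('glue',(150,185,200,235),(92,125)),('clips',(150,140,210,190),(23,34)),('roll',(205,135,250,180),(40,55))):
    print(n,end=' '); byz(t,roi,*z)
```

```text
glue Traceback (most recent call last):
  File "<stdin>", line 4, in <module>
  File "m.py", line 19, in byz
    cc=cv2.connectedComponentsWithStats(k.reshape(xs.shape).astype(np.uint8),connectivity=4); i=cc[1].ravel()==1+np.argmax(cc[2][1:,4]); P=P[i]
                                                                                                                 ~~~~~~~~~^^^^^^^^^^^^^
    return _wrapfunc(a, 'argmax', axis=axis, out=out, **kwds)
    return bound(*args, **kwds)
ValueError: attempt to get argmax of an empty sequence
```

>>> apply_moves(steps=[[[9, 0, -4, 0], [9, 0, -4, 0], [9, 0, -4, 0], [9, 0, -4, 0]]])

```text
time: 37.67
tcp_pos: [364.9, 200.6, 252.6]
eef_rot: [-0.0, 0.71, 0.704, -0.001]
ft_force: [-0.6, 0.5, 0.2]
finger_gap: 0.705
grasp_force: 0.0
```

Run:
```python
from m import *
w=snap('wrist','w18')
byz(w,(240,30,400,230),90,120); byz(w,(240,30,400,230),30,44); byz(w,(340,30,460,230),24,32)
cv2.imwrite('pics/w18c.png',cv2.resize(w['im'][0:240,220:460],None,fx=2.5,fy=2.5))
```

```text
px [323.  85.] centre [366.6 311. ] size [25.9 24.3] long axis 89.4 z [104.4 106.8 108.2] circle [366.7 311.2  13.6]
px [323.  89.] centre [367.  312.4] size [48.  48.3] long axis -72.2 z [31.7 39.2 41.1] circle [367.4 312.4  25. ]
px [423.  97.] centre [498.2 307.8] size [72.8 51.2] long axis 82.0 z [25.9 27.3 28.7] circle [498.  307.5  43.7]
```

View pics/w18c.png

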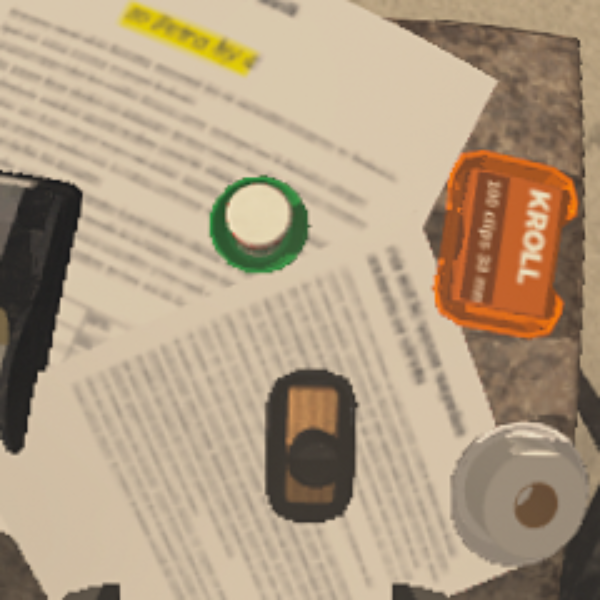

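The crop shows the glue stick upright in the cup at (260,218), its top at 106.8 mm. The clips (500,245), stamp (312,440) and roll (520,495) are also seated, so I hand in.

```bash
python3 -c "
from plant import r
print(r.hand_in())"
```

```text
the job is handed in; nothing more can be done
None
```

All five supplies are in their pots in the listed order, the right way up and sitting flat by camera check, and the job was handed in at about 38 s of the 122 s limit; no verdict came back.

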